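Set the rotary tool's speed selector to five clicks and start it

TASK

Get the rotary tool's control box running at speed five: with closed fingertips, gently push the side of the black selector handle clockwise, click by click, until it rests on the fifth black mark (the red dot is zero), without ever going past that mark. Only then press the green start button fully down with a fingertip, let it come back up and move clear. Do not take the handle between the fingers, do not press the red stop button, and leave everything lying on the bench and on the box where it is.

Things in the scene. Friction and masses are not known exactly. Their poses are not given: they have to be found in the camera images.
- ctrl: Grey steel control box bolted flat to the bench, 200 (x) by 340 (y) by 80 mm high. Origin: centre of its underside; +x to its back edge (away from the operator), +y to the operator's left, z up. On its flat top: selector at (0, +70) mm, green start button (+35, -110), red stop button (-45, -110), amber pilot lamp 9 mm high (+78, -110), small tin near (+72, -48).
- panel_dial (a point): Point on the selector's vertical turning axis at the height of the box top; axes as the box. Round it a flat scale disc, 152 mm across, 1 mm thick, with marks 30 degrees apart: a red dot (zero) straight to box +y, then clockwise from above six black bars, each longer than the last: the third to box +x, the sixth to -y, the fifth 60 degrees clockwise from +x.
- dial (a joint): Selector angle, rad: 0 = handle at the red dot (box +y), growing clockwise from above. Clicks into rest every 0.5236 rad: mark n at n x 0.5236, the fifth at 2.618; end stops just beyond 0 and 3.14. About 3 N at the handle's outer part moves it; past half-way it snaps on to the next mark by itself and stays there. Starts on a mark 0 to 3 (rarely balanced between two).
- handle_nose (a point): Middle of the outer end (nose) of the black bar handle, 48 mm from the axis, 17 mm above the box top; x points outward along the handle. The bar is 14 mm thick with upright flat sides, from 18 mm behind the axis to 48 mm ahead, from 6 to 28 mm above the box top; a white line marks the pointing end. Below it a round skirt, 48 mm across, 4 mm high.
- start_btn_top (a point): Centre of the top of the green round start button, 32 mm in diameter, in a black collar 48 mm in diameter that stands 12 mm above the box top; the button's top stands 22 mm above the box top, 10 mm above the collar. The point moves down with the button.
- start_btn (a joint): Travel of the green start button in m: 0 is up, 0.006 fully down (about 5 N); it springs back when let go.
- stop_btn (a joint): Travel of the red stop button in m: 0 is up, 0.006 fully down. Same size and build as the start button, 80 mm nearer the operator. Not to be touched.
- tin: Small round blue tin with a steel lid, 40 mm in diameter, 26 mm high, standing on the box top near its back edge between selector and start button. Origin: centre of its underside. To be left alone.
- screwdriver: Screwdriver with a red handle lying on the bench along the box's front edge. To be left alone.
- rotary_tool: Grey and black hand-held rotary tool, about 165 mm long, 48 mm high, lying on the bench behind the box. To be left alone.
- kettle: Stainless steel kettle with a black loop handle, 156 mm in diameter, about 200 mm high, standing at the left of the bench. Origin: centre of its underside. To be left alone.
- offcut_large: Rectangular wood offcut, 200 by 130 by 18 mm, lying at the right of the bench. To be left alone.
- offcut_small: L-shaped plywood offcut, 12 mm thick, lying on the large offcut. To be left alone.
- mug: Blue mug, 76 mm in diameter, 90 mm high, standing at the back right of the bench. To be left alone.

How it is judged:
On the way, in this order (a step that is already met when the one before it is completed fails the run):
1. the selector rests on the fifth mark (value of joint dial between 2.498 and 2.738 rad), for 0.3 s.
2. the green start button is pressed down (all of step 1 and value of joint start_btn above 0.0048 m), for 0.05 s.
At the end, for the whole second after the job is handed in: The selector rests on the fifth mark (joint within 0.12 rad of 2.618), both buttons are up (within 1.2 mm), the seven loose things lie within 20 mm of where they were, and the robot touches nothing (all of step 1 and velocity of joint dial between -0.1 and 0.1 rad/s and value of joint each of start_btn, stop_btn below 0.0012 m and distance of each of tin, screwdriver, rotary_tool, kettle, offcut_large, offcut_small, mug from where it was at the start of the episode below 0.02 m).
It fails at once if the selector goes past the fifth mark (more than half-way to the sixth) (value of joint dial above 2.8798 rad).
It fails at once if start pressed while the selector is not on the fifth mark (value of joint start_btn above 0.002 m and not (value of joint dial between 2.418 and 2.818 rad)).
It fails at once if the red stop button pressed (value of joint stop_btn above 0.002 m).
It fails at once if the handle taken between the fingers (both its flat sides pressed with more than 1.5 N at once) or forced (more than 25 N on the selector) ((contact force between the fingers and dial_c0 above 1.5 N and contact force between the fingers and dial_c1 above 1.5 N) or contact force between the fingers and dial above 25 N).
It fails at once if a loose thing lifted, carried or pushed more than 20 mm (distance of any of tin, screwdriver, rotary_tool, kettle, offcut_large, offcut_small, mug from where it was at the start of the episode above 0.02 m).
It also fails if it takes over 51 s, if anything falls off the work surface, if the arm or the gripper's body presses on something with over 40 N, if the wrist force passes 120 N, or if a joint passes its speed limit or range.

ROBOT

A 6-joint arm with a two-finger parallel gripper is mounted at the origin on the work surface. World frame = base frame: x ahead of the robot, y to its left, z up, the work surface at z = 0. Lengths are in m, angles in rad, forces in N, time in s.
With the tool pointing down it reaches from about 0.375 to 0.9 m from the base axis. Payload 3.1 kg.
Tool frame: the origin (TCP) lies on the centre line of the jaws, within the pads' length; the fingertips stand 11 mm ahead of it and the grasp point (between the pads) lies 8 mm behind it; x points along the fingers, y is the direction in which the jaws open and shut, and the axes are right-handed (so a half turn about x gives the same grasp; the last joint's range is limited). The gripper opens to 87 mm and grips with 3 to 60 N. Pads are 19 mm wide; open, the fingers measure 117 mm over their backs; the gripper's body (75 mm by 190 mm) begins 51 mm behind the grasp point.
Start: joints at [-1.452, 0.527, 1.433, -0, 1.181, -0.178], TCP at [0.183, -0.597, 0.234] pointing down, gripper open.
Joint ranges: [-3.08, 3.08], [-0.75, 2.2], [0.22, 2.44], [-1.43, 4.57], [0, 2.65], [-2.85, 2.85]. Speed limits (rad/s): [2.79, 2.79, 3.14, 3.14, 3.14, 3.14].

INTERFACE

Orientations are given as a unit quaternion [x, y, z, w].
In Python, from rig import robot, camera, camera_info gives the robot as it stands.
- The arm moves only by the shell command python3 -m inch 'ROWS' [FORCE]. ROWS is JSON, a list that holds one entry, the list of rows, each a list of 5 numbers: the shift along the tool's x, y, z in cm, then the turn about the tool's x in rad, then the opening, from 0 (shut) to 1 (fully open). A call has 1 to 8 rows; each row shifts and turns the pose as measured when the row begins, along the tool's axes as they then stand; what a row does not reach is not made up. A row lasts 1/12 s, in which the tool goes at most 41.7 mm and 7.16 degrees, less where a joint would pass 70% of its speed; a pose out of reach is approached as far as the arm can. A call with a gripper value outside its range is refused whole. The fingers move at their own pace and stop on an object; FORCE is the grip in N (left out, the last holds). Time passes only in rows, so rows that do not move let the fingers close. It gives the time, the measured TCP pose, the force and the opening at its end, in the units of the state.
- robot.get_obs(): the state, without advancing time (a new reading comes with each control period).
- camera(name): name is "scene" or "side" or "wrist"; returns the picture (384x512x3 uint8, red, green, blue); there is no depth.
- camera_info(name): a dict with "camera_matrix" (3x3 intrinsics, pixels), "rvec" (rotation vector, rad) and "tvec" (3), from world to camera coordinates, as OpenCV has them. Camera axes: x right, y down, z forward; pixel columns grow to the right and rows downward; lengths in m; the calibration is good to about 2 mm. A picture is of the moment at which its call begins: read the wrist's pose just before it. camera_info takes no time and is no camera call; for the wrist camera it gives the pose at the moment of the call.
- robot.hand_in(): hands the job in, once; it reports no verdict.
The state is a dict: "time": time; "q": joint angles; "joint_velocities": joint speeds; "joint_torque": joint torques, N m; "position": TCP position; "tool_rot": TCP orientation; "ft_force": force on the tool from outside, world axes, zero at the start; "moment": the same for the moment, N m; "grip_width": finger opening in m.
Only numpy, scipy, OpenCV 4.12 (cv2) and the standard library are available. Lean on these libraries where they do the work, as an engineer would, in place of code of your own. Each camera call takes 0.05 s, during which the arm holds its last target. There are 200 camera calls.

## Working session

There is one attempt and no reset: what is moved stays moved. The work goes in short steps, Python scripts to look and compute and a shell command to move; the robot and the scene stay as the last step left them, time stands still between calls to the robot, and variables do not carry over. Pictures are saved under pics/ and viewed, about 8 in all and at most 12, crops included, and the job is handed in when it is done.

```bash
mkdir -p pics; ls; python3 - <<'E'
from rig import robot,camera,camera_info
import cv2,numpy as np
o=robot.get_obs();print({k:np.round(v,3).tolist() for k,v in o.items()})
for n in("scene","side"):
    i=camera_info(n);print(n,[np.round(i[k],3).tolist() for k in("camera_matrix","rvec","tvec")])
a=camera("scene");b=camera("side")
cv2.imwrite("pics/scene.png",a[...,::-1]);cv2.imwrite("pics/side.png",b[...,::-1])
E
```

```text
pics
{'time': 0.0, 'q': [-1.452, 0.528, 1.434, 0.0, 1.181, -0.179], 'joint_velocities': [0.002, 0.001, 0.0, 0.001, 0.001, 0.0], 'joint_torque': [-0.001, -44.005, -17.659, 0.063, 0.058, -0.0], 'position': [0.183, -0.597, 0.233], 'tool_rot': [0.699, 0.106, -0.699, 0.104], 'ft_force': [0.139, -0.101, 0.338], 'moment': [-0.023, 0.023, -0.002], 'grip_width': 0.087}
scene [[[396.845, 0.0, 258.079], [0.0, 396.845, 196.991], [0.0, 0.0, 1.0]], [0.825, 2.421, -1.246], [0.448, -0.127, 1.611]]
side [[[424.07, 0.0, 255.408], [0.0, 424.07, 191.529], [0.0, 0.0, 1.0]], [0.374, -2.725, 1.222], [0.539, 0.188, 1.235]]
```

View pics/scene.png

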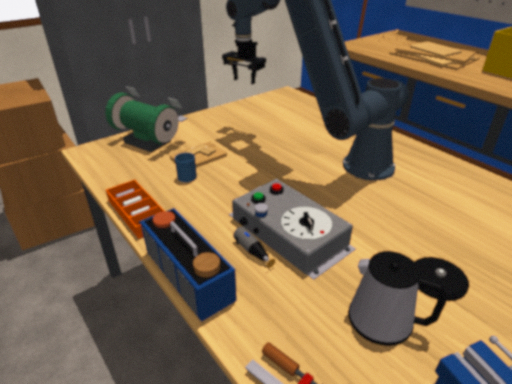

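View pics/side.png

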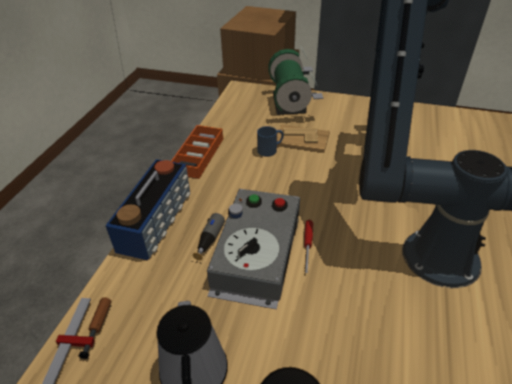

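The box is visible in both pictures: around (292,225) in scene and (253,245) in side. I'll enlarge both crops.

```bash
python3 - <<'E'
import cv2,numpy as np
a=cv2.imread("pics/scene.png")[170:280,225:360];b=cv2.imread("pics/side.png")[180:310,200:310]
a=cv2.resize(a,None,fx=4,fy=4,interpolation=2);b=cv2.resize(b,None,fx=4,fy=4,interpolation=2)
cv2.imwrite("pics/c1.png",cv2.resize(a,None,fx=1.45,fy=1.35)[:600,:800]);cv2.imwrite("pics/c2.png",b);print(a.shape,b.shape)
E
```

```text
(440, 540, 3) (520, 440, 3)
```

View pics/c2.png

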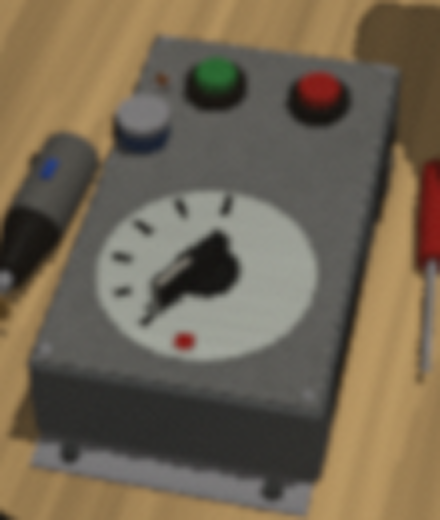

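View pics/c1.png

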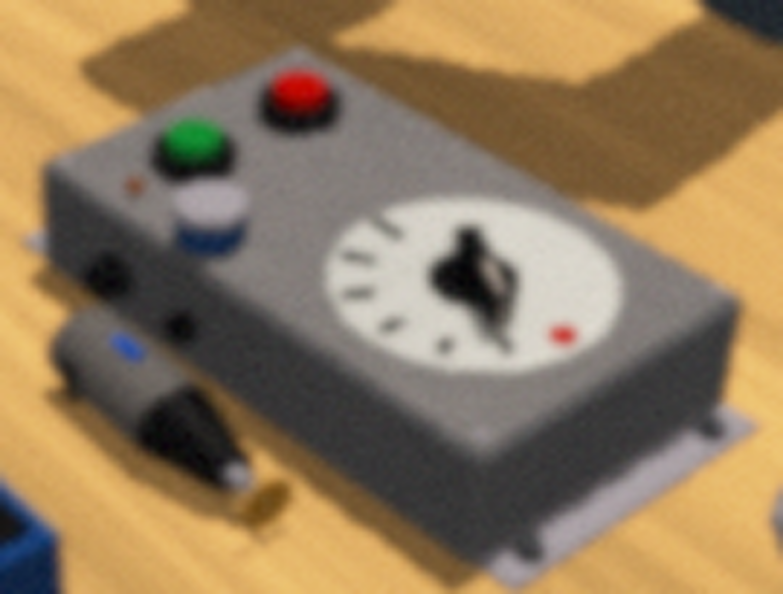

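Handle points at mark 1, judging by both crops. In c2 the six bars run from (150,322) to (228,205), the dot is at (184,341) and the nose points towards (150,310). Next I fit the box pose.

```bash
cat > h.py <<'E'
import cv2,numpy as np
from rig import robot,camera,camera_info
from scipy.spatial.transform import Rotation as R
from scipy.optimize import least_squares
def proj(n,P,i=None):
    i=i or camera_info(n)
    return cv2.projectPoints(np.array(P,float).reshape(-1,1,3),np.array(i["rvec"],float),np.array(i["tvec"],float),np.array(i["camera_matrix"],float),None)[0][:,0]
def box(p,L):
    c,s=np.cos(p[2]),np.sin(p[2]);L=np.atleast_2d(L)
    return np.c_[p[0]+c*L[:,0]-s*L[:,1],p[1]+s*L[:,0]+c*L[:,1],L[:,2]]
E
python3 - <<'E'
from h import *
L=np.array([[100,-170,80],[-100,-170,80],[100,170,80],[-100,170,80],[35,-110,102],[-45,-110,102],[0,70,81]])/1e3
s=np.array([[158,38],[398,70],[38,365],[325,415],[216,72],[320,90],[207,275]])/4+[200,180]
a=np.array([[48,170],[297,48],[485,450],[738,303],[195,137],[300,90],[474,284]])/[5.8,5.4]+[225,170]
f=lambda p:np.r_[proj("side",box(p,L))-s,proj("scene",box(p,L))-a].ravel()
r=least_squares(f,[.6,0,0],loss="soft_l1");print(r.x);print(np.round(f(r.x).reshape(-1,2),1).tolist())
p=r.x;np.save("p.npy",p)
print(np.round(box(p,[[0,.07,.08],[.035,-.11,.102],[.072,-.048,.08]]),4))
# red dot and handle tip by plane intersection in box coordinates
for n,px,z in(("side",[184,341],.081),("scene",[563,335],.081)):
    u=np.array(px)/(4 if n=="side" else np.array([5.8,5.4]))+([200,180] if n=="side" else [225,170])
    q=least_squares(lambda b:(proj(n,box(p,[[b[0],b[1],z]]))-u).ravel(),[0,.1]).x;print(n,q)
o=robot.get_obs();print(R.from_quat(o["tool_rot"]).as_matrix().round(3))
E
```

```text
[0.52224614 0.1122705  0.06153815]
[[-1.7, -2.0], [0.5, -1.7], [-3.9, -0.2], [-0.3, 0.2], [-0.7, -0.5], [-0.7, -1.5], [-0.4, -0.6], [-1.1, -1.7], [0.9, -1.2], [1.1, 1.9], [3.4, -1.9], [0.9, -0.8], [1.0, -1.2], [1.2, -0.6]]
[[0.5179 0.1821 0.08  ]
 [0.5639 0.0046 0.102 ]
 [0.5971 0.0688 0.08  ]]
side [0.00063263 0.13062128]
scene [0.00312028 0.12858377]
[[-0.     0.293 -0.956]
 [ 0.002 -0.956 -0.293]
 [-1.    -0.002 -0.   ]]
```

```bash
python3 - <<'E'
from h import *
p=np.load("p.npy")
L=np.array([[35,-110,102],[-45,-110,102],[0,70,81],[0,130,81]])/1e3
s=np.array([[216,72],[320,90],[207,275],[184,341]])/4+[200,180]
a=np.array([[195,137],[300,90],[474,284],[563,335]])/[5.8,5.4]+[225,170]
f=lambda p:np.r_[proj("side",box(p,L))-s,proj("scene",box(p,L))-a].ravel()
r=least_squares(f,p);print(r.x);np.save("p.npy",r.x)
k=least_squares(lambda b:np.r_[proj("side",[b])[0]-[187,322],proj("scene",[b])[0]-[397,270]],[.5,.5,.17]);print("lid",k.x,k.cost)
E
python3 -m inch '[[[-0.5,-1,-3.6,0,0],[-0.5,-1,-3.6,0,0],[-0.5,-1,-3.6,0,0],[-0.5,-1,-3.6,0,0],[-0.5,-1,-3.6,0,0],[-0.5,-1,-3.6,0,0],[-0.5,-1,-3.6,0,0],[-0.5,-1,-3.6,0,0]]]' 10
```

```text
[0.52316103 0.11237357 0.05522654]
lid [0.56207831 0.50250092 0.18022303] 20.26352100515927
time: 0.77
position: [0.4366, -0.4347, 0.2678]
tool_rot: [-0.698, -0.103, 0.702, -0.096]
ft_force: [-0.3, -0.5, -0.1]
grip_width: 0.0414
```

```bash
python3 -m inch '[[[0,-3.8,-1.6,0,0],[0,-3.8,-1.6,0,0],[0,-3.8,-1.6,0,0],[0,-3.8,-1.6,0,0],[0,-3.8,-1.6,0,0],[0,-3.8,-1.6,0,0],[0,-3.8,-1.6,0,0],[0,-3.8,-1.6,0,0]]]'
python3 -m inch '[[[0,-3.8,-1.6,0,0],[0,-3.8,-1.6,0,0],[0,-3.8,-1.6,0,0],[0,-3.8,-1.6,0,0],[0,-3.8,-1.6,0,0],[0,0,0,0,0],[0,0,0,0,0]]]'
python3 - <<'E'
from h import *
i=camera_info("wrist");a=camera("wrist");cv2.imwrite("pics/w1.png",cv2.resize(a[...,::-1],(768,576)))
np.save("w1.npy",np.r_[np.ravel(i["camera_matrix"]),np.ravel(i["rvec"]),np.ravel(i["tvec"])])
p=np.load("p.npy");print((proj("wrist",box(p,[[0,.07,.081],[0,.13,.081],[.035,-.11,.102],[-.045,-.11,.102]]),i)*1.5).round())
print(R.from_quat(robot.get_obs()["tool_rot"]).as_matrix().round(3))
E
```

```text
time: 1.43
position: [0.4797, -0.1062, 0.267]
tool_rot: [-0.699, -0.101, 0.701, -0.097]
ft_force: [1.0, -0.6, 0.8]
grip_width: 0.0009
time: 2.02
position: [0.4997, 0.1094, 0.2667]
tool_rot: [-0.698, -0.106, 0.702, -0.099]
ft_force: [-1.0, 0.1, -0.6]
grip_width: 0.0004
[[298. 211.]
 [220. 192.]
 [548. 227.]
 [512. 327.]]
[[-0.008  0.286 -0.958]
 [ 0.011 -0.958 -0.286]
 [-1.    -0.013  0.004]]
```

View pics/w1.png

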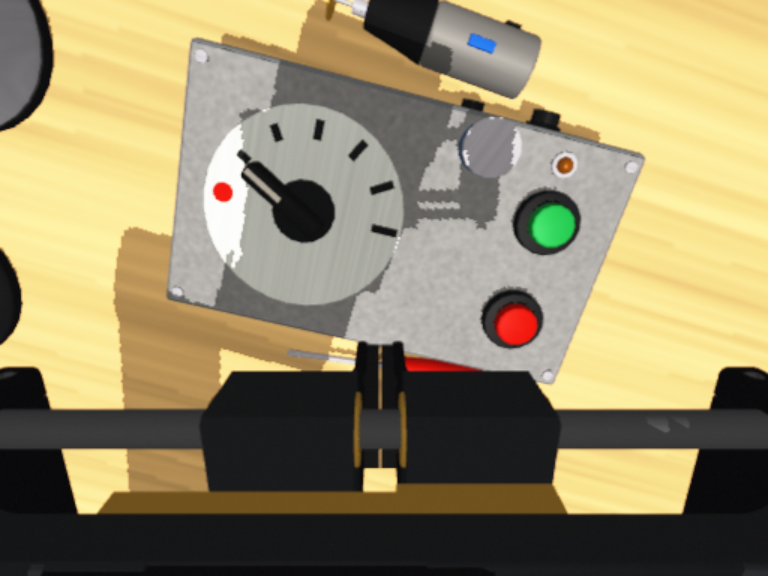

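The wrist view is clear. The handle lies on bar 1, with disc centre (304,204), dot (222,192), green (554,226), red (517,325) and tin lid (491,147). Refit with these points.

```bash
python3 - <<'E'
from h import *
p=np.load("p.npy");w=np.load("w1.npy");i=dict(camera_matrix=w[:9].reshape(3,3),rvec=w[9:12],tvec=w[12:])
L=np.array([[0,70,81],[35,-110,102],[-45,-110,102],[100,170,80],[100,-170,80],[-100,-170,80],[-100,170,80]])/1e3
m=np.array([[304,204],[554,226],[517,325],[192,40],[643,156],[550,384],[168,299]])/1.5
f=lambda p:(proj("wrist",box(p,L),i)-m).ravel()
r=least_squares(f,p);p=r.x;np.save("p.npy",p);print(p,(f(p)*1.5).round(1).reshape(-1,2).tolist())
inv=lambda u,z:least_squares(lambda b:(proj("wrist",box(p,[[b[0],b[1],z]]),i)-np.array(u)/1.5).ravel(),[0,.1]).x
print("tin",inv([491,147],.106),"nose end",inv([248,167],.108),"dot",inv([222,192],.081))
print(box(p,[[0,.07,.08],[.035,-.11,.102]]).round(4))
for th in(30,60,90,120,150):
    t=np.deg2rad(th);u=np.array([np.sin(t),np.cos(t)]);tt=np.array([np.cos(t),-np.sin(t)])
    for d in(19,30):
        c=np.array([0,.07])+.036*u-d/1e3*tt
        print(th,d,box(p,[[*c,0]])[0,:2].round(4),end=" ")
    print("tool y angle",round(90-th+np.rad2deg(p[2]),1))
E
```

```text
[0.52451671 0.1084808  0.05575793] [[-0.6, 7.0], [-0.6, 0.4], [-0.0, 1.6], [-6.0, -7.2], [8.8, -1.8], [5.0, 5.1], [-6.3, 2.6]]
tin [ 0.07608793 -0.04895057] nose end [0.02519766 0.10818662] dot [-0.00035399  0.13240746]
[[0.5206 0.1784 0.08  ]
 [0.5656 0.0006 0.102 ]]
30 19 [0.5199 0.2191] 30 30 [0.5101 0.224 ] tool y angle 63.2
60 19 [0.5403 0.214 ] 60 30 [0.5343 0.2232] tool y angle 33.2
90 19 [0.5555 0.1993] 90 30 [0.5549 0.2103] tool y angle 3.2
120 19 [0.5613 0.1791] 120 30 [0.5663 0.1889] tool y angle -26.8
150 19 [0.5562 0.1586] 150 30 [0.5654 0.1647] tool y angle -56.8
```

Disc centre residual is 7 px, so I'll overlay the model on the picture to check my reading.

```bash
python3 - <<'E'
from h import *
p=np.load("p.npy");w=np.load("w1.npy");i=dict(camera_matrix=w[:9].reshape(3,3),rvec=w[9:12],tvec=w[12:])
a=cv2.imread("pics/w1.png")[20:400,150:660];a=cv2.resize(a,None,fx=1.55,fy=1.55)
t=np.linspace(0,2*np.pi,90)
def dr(P,c):
    q=((proj("wrist",box(p,P),i)*1.5-[150,20])*1.55*8).astype(int);cv2.polylines(a,[q.reshape(-1,1,2)],True,c,1,cv2.LINE_AA,3)
ci=lambda x,y,r,z:np.c_[x+r*np.cos(t),y+r*np.sin(t),0*t+z]
dr(ci(0,.07,.076,.081),(0,0,255));dr(ci(0,.07,.024,.084),(0,255,255));dr(ci(.035,-.11,.016,.102),(255,0,255));dr(ci(-.045,-.11,.016,.102),(255,0,255));dr(ci(.035,-.11,.024,.092),(255,255,0))
dr([[.1,.17,.08],[.1,-.17,.08],[-.1,-.17,.08],[-.1,.17,.08]],(255,0,0))
cv2.imwrite("pics/ov.png",a);print(a.shape)
E
```

```text
(589, 790, 3)
```

View pics/ov.png

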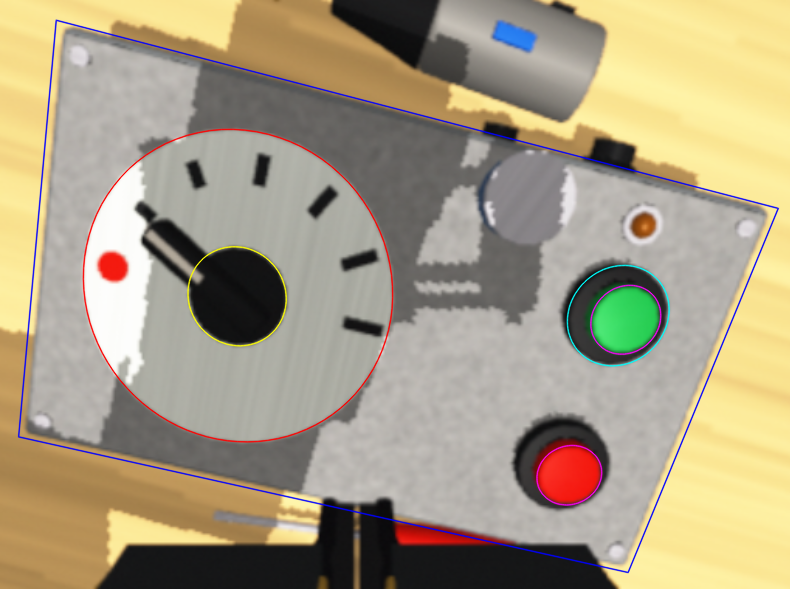

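The model matches the disc, skirt and buttons; only the bevelled box corners differ. The dial axis is at (0.521,0.178) and the handle is on mark 1. Next: turn the tool so that its +z side can push clockwise.

```bash
R1='';python3 -m inch '[[[0,0,0,-0.125,0],[0,0,0,-0.125,0],[0,0,0,-0.125,0],[0,0,0,-0.125,0],[0,0,0,-0.125,0],[0,0,0,-0.125,0],[0,0,0,-0.125,0],[0,0,0,-0.125,0]]]'
python3 -m inch '[[[0,0,0,-0.125,0],[0,0,0,-0.125,0],[0,0,0,-0.125,0],[0,0,0,-0.125,0],[0,0,0,-0.125,0],[0,0,0,-0.125,0],[0,0,0,-0.125,0],[0,0,0,-0.125,0]]]'
python3 -m inch '[[[0,0,0,-0.125,0],[0,0,0,-0.125,0],[0,0,0,-0.125,0],[0,0,0,0,0]]]'
cat > s.py <<'E'
import sys
from h import *
# s.py th d r z : tool-axes shift (cm) to the pusher pose for handle angle th
p=np.load("p.npy");o=robot.get_obs();M=R.from_quat(o["tool_rot"]).as_matrix();x=np.array(o["position"])
A=[float(v) for v in sys.argv[1:]]
ya=np.rad2deg(np.arctan2(M[1,1],M[0,1]))
b=np.array([x[0]-p[0],x[1]-p[1]]);c,s=np.cos(p[2]),np.sin(p[2]);b=np.array([c*b[0]+s*b[1],-s*b[0]+c*b[1]])
print("t",round(o["time"],2),"pos",x.round(4),"box mm",(b*1e3).round(1),"yang",ya.round(1),"F",np.round(o["ft_force"],1),"q6",round(o["q"][5],2))
if len(A)==4:
    th=np.deg2rad(A[0]);u=np.array([np.sin(th),np.cos(th)]);t=np.array([np.cos(th),-np.sin(th)])
    g=box(p,[[*(np.array([0,.07])+A[2]/1e3*u-A[1]/1e3*t),A[3]]])[0]
    print("shift cm",(M.T@(g-x)*100).round(2),"turn",np.deg2rad((ya-(90-A[0]+np.rad2deg(p[2]))+180)%360-180).round(3))
E
python3 s.py 30 32 36 .16
```

```text
time: 2.73
position: [0.4983, 0.0971, 0.2647]
tool_rot: [-0.563, -0.43, 0.567, -0.42]
ft_force: [0.4, -0.8, 0.9]
grip_width: 0.0004
time: 3.4
position: [0.4971, 0.0809, 0.263]
tool_rot: [0.291, 0.651, -0.293, 0.637]
ft_force: [-1.1, -0.1, 0.4]
grip_width: 0.0004
time: 3.73
position: [0.4964, 0.0729, 0.2621]
tool_rot: [0.167, 0.695, -0.167, 0.679]
ft_force: [-0.3, 1.0, -0.6]
grip_width: 0.0006
t 3.73 pos [0.4964 0.0729 0.2621] box mm [-30.1 -33.9] yang 62.7 F [-0.3  1.  -0.6] q6 -1.17
shift cm [10.25 14.11 -5.7 ] turn -0.009
```

```bash
python3 -m inch '[[[0.5,3.5,-1.4,0,0],[0.5,3.5,-1.4,0,0],[2,3.5,-1.4,0,0],[2,3.5,-1.4,0,0],[2,0,0,0,0],[2,0,0,0,0],[1,0,0,0,0],[0,0,0,0,0]]]'; python3 s.py 30 30 38 .103
```

```text
time: 4.4
position: [0.5175, 0.2172, 0.1594]
tool_rot: [0.183, 0.688, -0.184, 0.678]
ft_force: [0.1, 1.0, 0.7]
grip_width: 0.0006
t 4.4 pos [0.5175 0.2172 0.1594] box mm [ -0.9 109. ] yang 59.9 F [0.1 1.  0.7] q6 -0.86
shift cm [ 5.65  0.44 -0.92] turn -0.057
```

```bash
python3 -m inch '[[[0,0.4,-1,-0.05,0],[0,0,0,0,0]]]' >/dev/null; python3 s.py 30 30 38 .103; python3 -m inch '[[[1.5,0,0,0,0],[1.5,0,0,0,0],[1.5,0,0,0,0],[1,0,0,0,0],[0,0,0,0,0]]]'; python3 s.py 30 17 38 .103
python3 - <<'E'
from h import *
a=camera("side")[160:310,170:330];cv2.imwrite("pics/s2.png",cv2.resize(a[...,::-1],None,fx=4,fy=4,interpolation=2))
E
```

```text
t 4.57 pos [0.5112 0.2233 0.1593] box mm [ -6.9 115.4] yang 62.5 F [ 0.  -0.4 -1.1] q6 -0.89
shift cm [ 5.63  0.25 -0.04] turn -0.012
time: 4.98
position: [0.5173, 0.2189, 0.1088]
tool_rot: [0.175, 0.687, -0.173, 0.684]
ft_force: [-1.9, -0.3, -0.5]
grip_width: 0.0003
t 4.98 pos [0.5173 0.2189 0.1088] box mm [ -1.  110.6] yang 61.6 F [-1.9 -0.3 -0.5] q6 -0.88
shift cm [0.58 0.35 0.41] turn -0.028
```

View pics/s2.png

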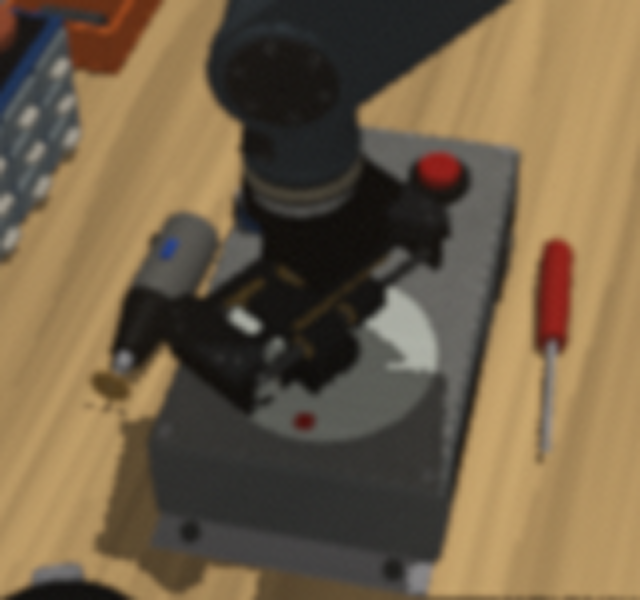

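Fingertips are on the anticlockwise side of the handle, and all else is untouched. Lower slightly and start pushing.

```bash
python3 -m inch '[[[0.5,0.3,0,-0.03,0],[0,0,0.1,0,0],[0,0.1,0.2,0.05,0],[0,0.15,0.35,0.08,0],[0,0.15,0.35,0.08,0],[0,0,0,0,0]]]'; python3 s.py 45 17 38 .103
```

```text
time: 5.53
position: [0.5283, 0.221, 0.1068]
tool_rot: [0.239, 0.669, -0.236, 0.663]
ft_force: [-0.5, -0.3, -0.9]
grip_width: 0.0007
t 5.53 pos [0.5283 0.221  0.1068] box mm [ 10.  112.1] yang 50.7 F [-0.5 -0.3 -0.9] q6 -0.69
shift cm [0.38 0.09 0.58] turn 0.044
```

```bash
python3 -m inch '[[[0.3,0.1,0.3,0,0],[0,0.1,0.3,0.06,0],[0,0.1,0.3,0.06,0],[0,0,0,0,0]]]'; python3 s.py 60 17 38 .103
python3 -m inch '[[[0,0.1,0.3,0.06,0],[0,0.1,0.3,0.06,0],[0,0.1,0.3,0.06,0],[0,0,0,0,0]]]'; python3 s.py 60 17 38 .103
```

```text
time: 5.87
position: [0.5383, 0.2179, 0.1051]
tool_rot: [0.278, 0.653, -0.274, 0.649]
ft_force: [0.3, 0.6, 0.4]
grip_width: 0.0005
t 5.87 pos [0.5383 0.2179 0.1051] box mm [ 19.8 108.5] yang 44.1 F [0.3 0.6 0.4] q6 -0.59
shift cm [0.2  0.04 0.66] turn 0.19
time: 6.2
position: [0.5454, 0.2142, 0.1054]
tool_rot: [0.335, 0.627, -0.331, 0.621]
ft_force: [-1.6, 1.3, 0.6]
grip_width: 0.0004
t 6.2 pos [0.5454 0.2142 0.1054] box mm [ 26.7 104.4] yang 33.9 F [-1.6  1.3  0.6] q6 -0.42
shift cm [ 0.24 -0.23 -0.06] turn 0.012
```

```bash
python3 -m inch '[[[0.1,0,0.4,0.1,0],[0,0,0.4,0.1,0],[0,0,0.4,0.1,0],[0,0,0.4,0.1,0],[0,0,0,0,0]]]'; python3 s.py 90 17 38 .103
python3 - <<'E'
from h import *
a=camera("wrist");cv2.imwrite("pics/w2.png",a[...,::-1])
E
```

```text
time: 6.62
position: [0.5554, 0.2024, 0.1061]
tool_rot: [0.454, 0.548, -0.445, 0.544]
ft_force: [-0.3, 0.5, -0.6]
grip_width: 0.0005
t 6.62 pos [0.5554 0.2024 0.1061] box mm [36.1 92.1] yang 11.0 F [-0.3  0.5 -0.6] q6 -0.05
shift cm [0.3  0.12 0.54] turn 0.136
```

View pics/w2.png

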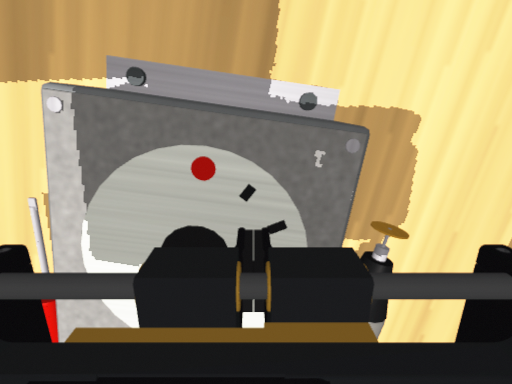

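The dot and bars 1 and 2 are bare, so the handle has gone past 2, ahead of the fingers. Carry on to mark 4.

```bash
python3 -m inch '[[[0.2,0.1,0.4,0.1,0],[0,0.1,0.4,0.1,0],[0,0.1,0.3,0.1,0],[0,0.1,0.3,0.1,0],[0,0,0,0,0]]]'; python3 s.py 105 17 38 .103
python3 -m inch '[[[0,0.1,0.3,0.1,0],[0,0.1,0.3,0.1,0],[0,0,0,0,0]]]'; python3 s.py 120 17 38 .103
```

```text
time: 7.08
position: [0.5617, 0.1917, 0.1046]
tool_rot: [0.554, 0.451, -0.541, 0.445]
ft_force: [0.2, 0.8, 0.2]
grip_width: 0.0001
t 7.08 pos [0.5617 0.1917 0.1046] box mm [41.8 81. ] yang -11.4 F [0.2 0.8 0.2] q6 0.32
shift cm [0.15 0.04 0.45] turn 0.007
time: 7.33
position: [0.5631, 0.186, 0.105]
tool_rot: [0.594, 0.397, -0.58, 0.391]
ft_force: [0.4, -0.4, -0.1]
grip_width: 0.0006
t 7.33 pos [0.5631 0.186  0.105 ] box mm [42.9 75.3] yang -22.2 F [ 0.4 -0.4 -0.1] q6 0.5
shift cm [0.18 0.28 0.93] turn 0.08
```

```bash
python3 -m inch '[[[0,0.1,0.4,0,0],[0,0.1,0.3,0.04,0],[0,0,0,0,0]]]'; python3 s.py 120 17 38 .103; python3 -m inch '[[[0,0.1,0.3,0.04,0],[0,0,0,0,0]]]'; python3 s.py 120 17 38 .103
```

```text
time: 7.58
position: [0.5618, 0.1786, 0.1049]
tool_rot: [0.599, 0.39, -0.585, 0.384]
ft_force: [0.1, -0.1, 0.1]
grip_width: 0.0005
t 7.58 pos [0.5618 0.1786 0.1049] box mm [41.1 67.9] yang -23.6 F [ 0.1 -0.1  0.1] q6 0.51
shift cm [0.19 0.12 0.19] turn 0.056
time: 7.75
position: [0.5615, 0.1767, 0.105]
tool_rot: [0.606, 0.381, -0.59, 0.374]
ft_force: [0.6, 1.8, -0.5]
grip_width: 0.0006
t 7.75 pos [0.5615 0.1767 0.105 ] box mm [40.8 66. ] yang -25.5 F [ 0.6  1.8 -0.5] q6 0.53
shift cm [0.2  0.07 0.  ] turn 0.022
```

Mark 4 reached: the pusher pose equals 120°. Now small steps past 135°.

```bash
python3 -m inch '[[[0,0.1,0.25,0.07,0],[0,0.1,0.25,0.07,0],[0,0,0,0,0]]]'; python3 s.py 135 17 38 .103; python3 -m inch '[[[0,0.1,0.25,0.06,0],[0,0,0,0,0]]]'; python3 s.py 135 17 38 .103
```

```text
time: 8.0
position: [0.5619, 0.1735, 0.1051]
tool_rot: [0.631, 0.341, -0.613, 0.332]
ft_force: [0.6, 0.7, -0.6]
grip_width: 0.0005
t 8.0 pos [0.5619 0.1735 0.1051] box mm [41.  62.9] yang -33.2 F [ 0.6  0.7 -0.6] q6 0.66
shift cm [0.19 0.29 0.75] turn 0.151
time: 8.17
position: [0.5617, 0.1715, 0.1051]
tool_rot: [0.64, 0.325, -0.621, 0.315]
ft_force: [0.5, 1.0, -0.7]
grip_width: 0.0006
t 8.17 pos [0.5617 0.1715 0.1051] box mm [40.6 60.8] yang -36.2 F [ 0.5  1.  -0.7] q6 0.71
shift cm [0.2  0.23 0.56] turn 0.098
```

```bash
python3 -m inch '[[[0,0.1,0.3,0.06,0],[0,0.1,0.3,0.04,0],[0,0,0,0,0]]]'; python3 s.py 135 17 38 .103; python3 -m inch '[[[0,0.1,0.25,0.04,0],[0,0,0,0,0]]]'; python3 s.py 137 17 38 .103
```

```text
time: 8.42
position: [0.5598, 0.166, 0.1051]
tool_rot: [0.653, 0.297, -0.635, 0.287]
ft_force: [0.2, -0.0, 0.2]
grip_width: 0.0004
t 8.42 pos [0.5598 0.166  0.1051] box mm [38.4 55.5] yang -41.2 F [ 0.2 -0.   0.2] q6 0.79
shift cm [ 0.21  0.06 -0.  ] turn 0.01
time: 8.58
position: [0.5585, 0.1633, 0.105]
tool_rot: [0.657, 0.287, -0.64, 0.277]
ft_force: [-1.8, -0.6, -0.2]
grip_width: 0.0004
t 8.58 pos [0.5585 0.1633 0.105 ] box mm [37.  52.9] yang -43.0 F [-1.8 -0.6 -0.2] q6 0.81
shift cm [ 0.2   0.03 -0.16] turn 0.013
```

```bash
python3 -m inch '[[[0,0,-1,0,0],[0,0,-0.8,0,0],[-3,0,0,0,0],[-4,0,0,0.1,0],[-4,0,0,0.1,0],[-4,0,0,0.1,0],[-1,0,0,0.1,0],[0,0,0,0.1,0]]]'; python3 - <<'E'
from h import *
o=robot.get_obs();M=R.from_quat(o["tool_rot"]).as_matrix();print(M.T@(np.array([.495,.10,.265])-o["position"])*100, o["position"])
E
```

```text
time: 9.25
position: [0.5721, 0.1783, 0.2708]
tool_rot: [0.703, 0.119, -0.693, 0.106]
ft_force: [-0.5, -0.1, -0.7]
grip_width: 0.0006
[0.32295487 5.01122378 9.78574282] [0.57207284 0.17825885 0.27075088]
```

```bash
python3 -m inch '[[[0,1.7,3.3,0,0],[0,1.7,3.3,0,0],[0,1.7,3.3,0,0],[0,0,0,0,0]]]'; python3 - <<'E'
from h import *
i=camera_info("wrist");a=camera("wrist");p=np.load("p.npy")
np.save("w3.npy",np.r_[np.ravel(i["camera_matrix"]),np.ravel(i["rvec"]),np.ravel(i["tvec"])])
a=cv2.resize(a[:280,50:450,::-1],None,fx=2,fy=2).copy();t=np.linspace(0,6.3,90)
ci=lambda x,y,r,z:np.c_[x+r*np.cos(t),y+r*np.sin(t),0*t+z]
for P in(ci(0,.07,.076,.081),ci(.035,-.11,.016,.102)):
    q=((proj("wrist",box(p,P),i)-[50,0])*2).astype(int);cv2.polylines(a,[q.reshape(-1,1,2)],True,(0,0,255),1)
cv2.imwrite("pics/w3.png",a)
E
```

```text
time: 9.58
position: [0.4974, 0.1007, 0.2716]
tool_rot: [0.707, 0.123, -0.688, 0.111]
ft_force: [-1.6, -0.2, -0.6]
grip_width: 0.0004
```

View pics/w3.png

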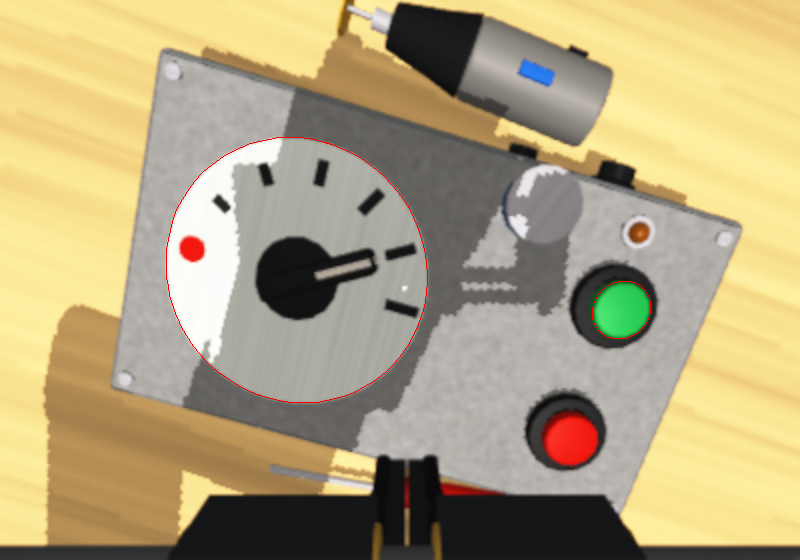

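Handle rests on bar 5 (nose at (375,260), bar at (400,250)); tin and tool look unmoved. Now the green button.

```bash
cat > g.py <<'E'
import sys
from h import *
p=np.load("p.npy");o=robot.get_obs();M=R.from_quat(o["tool_rot"]).as_matrix();g=box(p,[[.035,-.11,float(sys.argv[1])]])[0]
print("t",round(o["time"],2),np.round(o["position"],4),"shift",(M.T@(g-o["position"])*100).round(2),"F",np.round(o["ft_force"],1),"xaxis",M[:,0].round(3))
E
python3 g.py .27; python3 -m inch '[[[0,3.8,-1.2,0,0],[0,3.8,-1.2,0,0],[0,3.8,-1.2,0,0],[0,0,0,0,0]]]'; python3 g.py .135
```

```text
t 9.63 [0.5007 0.102  0.2724] shift [ 0.2  11.7  -2.83] F [ 0.7 -0.1  0.6] xaxis [ 0.029  0.023 -0.999]
time: 9.97
position: [0.5786, 0.0072, 0.2747]
tool_rot: [0.711, 0.127, -0.682, 0.115]
ft_force: [0.6, -0.3, 0.0]
grip_width: 0.0005
t 9.97 [0.5786 0.0072 0.2747] shift [13.89  0.31  2.05] F [ 0.6 -0.3  0. ] xaxis [ 0.037  0.024 -0.999]
```

```bash
python3 -m inch '[[[3,0.3,1.8,0,0],[3.5,0,0,0,0],[3,0,0,0,0],[2.5,0,0,0,0],[0.5,0,0,0,0],[0,0,0,0,0]]]'; python3 g.py .118
```

```text
time: 10.47
position: [0.5845, 0.0007, 0.1481]
tool_rot: [0.718, 0.127, -0.674, 0.119]
ft_force: [-0.2, -0.9, 1.2]
grip_width: 0.0005
t 10.47 [0.5845 0.0007 0.1481] shift [ 2.89 -0.63  1.96] F [-0.2 -0.9  1.2] xaxis [ 0.058  0.021 -0.998]
```

```bash
python3 -m inch '[[[0,-0.6,2,0,0],[0,0,0,0,0]]]'; python3 g.py .118;  python3 -m inch '[[[1,0,0.2,0,0],[1,0,0.2,0,0],[0,0,0,0,0]]]'; python3 g.py .108
```

```text
time: 10.63
position: [0.5658, 0.0007, 0.1473]
tool_rot: [0.718, 0.128, -0.674, 0.12]
ft_force: [-2.1, 0.0, -0.4]
grip_width: 0.0003
t 10.63 [0.5658 0.0007 0.1473] shift [2.93 0.   0.21] F [-2.1  0.  -0.4] xaxis [ 0.06   0.021 -0.998]
time: 10.88
position: [0.5688, 0.0001, 0.1307]
tool_rot: [0.722, 0.127, -0.669, 0.123]
ft_force: [0.3, 0.7, 0.1]
grip_width: 0.0002
t 10.88 [5.688e-01 1.000e-04 1.307e-01] shift [ 2.24 -0.18  0.45] F [0.3 0.7 0.1] xaxis [ 0.072  0.019 -0.997]
```

```bash
python3 -m inch '[[[0.8,-0.1,0.5,0,0],[0.6,0,0.2,0,0],[0,0,0,0,0]]]'; python3 g.py .107
```

```text
time: 11.13
position: [0.5671, -0.0012, 0.1182]
tool_rot: [0.724, 0.126, -0.666, 0.124]
ft_force: [0.1, -0.3, -0.3]
grip_width: 0.0008
t 11.13 [ 0.5671 -0.0012  0.1182] shift [ 1.11 -0.23  0.17] F [ 0.1 -0.3 -0.3] xaxis [ 0.08   0.017 -0.997]
```

```bash
python3 -m inch '[[[0.5,-0.2,0.3,0,0],[0.4,0,0.1,0,0],[0.3,0,0.1,0,0],[0,0,0,0,0]]]'; python3 g.py .107;python3 -m inch '[[[0.3,0,0,0,0],[0.3,0,0,0,0]]]'; python3 g.py .107
```

```text
time: 11.47
position: [0.5657, -0.0006, 0.1082]
tool_rot: [0.726, 0.126, -0.664, 0.125]
ft_force: [-2.0, -0.2, 4.3]
grip_width: 0.0005
t 11.47 [ 0.5657 -0.0006  0.1082] shift [ 0.12 -0.12 -0.02] F [-2.  -0.2  4.3] xaxis [ 0.087  0.017 -0.996]
time: 11.63
position: [0.5658, -0.0006, 0.1072]
tool_rot: [0.726, 0.126, -0.664, 0.126]
ft_force: [-9.7, 0.9, 33.3]
grip_width: 0.0005
t 11.63 [ 0.5658 -0.0006  0.1072] shift [ 0.02 -0.12 -0.02] F [-9.7  0.9 33.3] xaxis [ 0.087  0.016 -0.996]
```

Bottomed out (33 N, button fully down). Release and lift clear.

```bash
python3 -m inch '[[[0,0,0,0,0],[-1,0,0,0,0],[-2,0,0,0,0],[-3,0,0,0,0],[-4,0,0,0,0],[-4,0,0,0,0],[-3,0,2,0,0],[0,0,3,0,0]]]'; python3 -m inch '[[[-2,-2,3.5,0,0],[0,-2,3.5,0,0],[0,-2,0,0,0],[0,0,0,0,0],[0,0,0,0,0]]]'; python3 - <<'E'
from h import *
i=camera_info("wrist");a=camera("wrist");b=camera("scene")
c=cv2.resize(a[...,::-1],(480,360));d=cv2.resize(b[165:285,220:360,::-1],(420,360))[:, :320]
cv2.imwrite("pics/w4.png",np.hstack([c,d]))
E
```

```text
time: 12.3
position: [0.5079, -0.0219, 0.283]
tool_rot: [0.728, 0.126, -0.662, 0.128]
ft_force: [1.2, -0.3, -0.6]
grip_width: 0.0008
time: 12.72
position: [0.413, 0.0077, 0.2975]
tool_rot: [0.729, 0.123, -0.661, 0.129]
ft_force: [-0.2, 0.5, -0.4]
grip_width: 0.0002
```

View pics/w4.png

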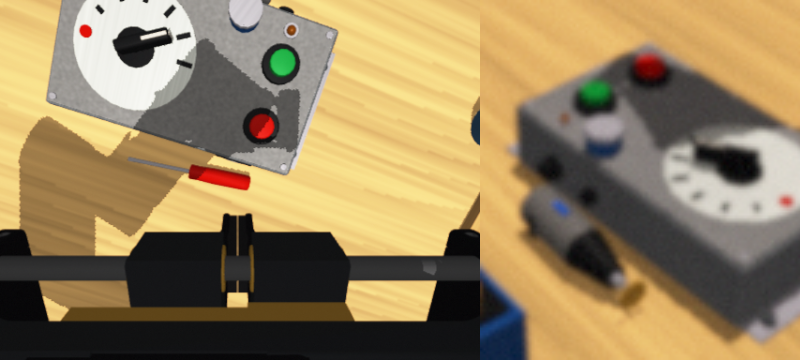

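The left view shows the handle still on bar 5, with bar 6 just clockwise of it. In both views the green button is up, and the tin, tool and screwdriver are in place. Handing in.

```bash
python3 -c "
from rig import robot
print(robot.hand_in())"
```

```text
the job is handed in; nothing more can be done
None
```

The selector is on the fifth mark and the green start button has been pressed. I handed the job in at about 13 s of the 51 s allowed; the hand-in gives no verdict.

- **Selector:** It started on mark 1. I pushed its side clockwise with closed fingertips up to about 139°, just past half-way to mark 5, and it snapped on from there. A wrist picture after backing off showed it resting on bar 5, and the last picture showed it still there.
- **Start button:** I pressed it until it bottomed. The tool height matched 6 mm of travel and the force rose from about 4 N to 33 N. That is more than needed, but the gripper body was not touching and the wrist force stayed well under its limit. I then lifted clear.
- **Last checks:**
  - The green button is up, and I never went near the red one.
  - The tin, rotary tool and screwdriver look unmoved. I did not look again at the kettle, offcuts or mug, but the arm stayed well clear of them.
  - The wrist force reads about zero.
  - I saw no change in the amber lamp, so it does not confirm the start.
- **Disagreements:**
  - The box corners fitted about 4 mm off my model. I put this down to the bevelled edges, because the disc and buttons fitted closely.
  - The tool drifted sideways, up to 2 cm on the descent to the button. I corrected that before touching anything.

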